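# Seat a deck-lamp lens in its three-point holder

### The arm

A 7-joint arm with a two-finger parallel gripper is mounted at the origin on the work surface. World frame = base frame: x ahead of the robot, y to its left, z up, the work surface at z = 0. Lengths are in m, angles in rad, forces in N, time in s.
With the tool pointing down it reaches from about 0.4 to 0.85 m from the base axis. Payload 4.4 kg.
Tool frame: the origin (TCP) lies at the very end of the fingers, on their centre line; the grasp point (between the pads) lies 19 mm behind it (env.grasp_offset is the distance from the TCP to the grasp point, in m); z points along the fingers, y is the line along which they close (so a half turn about z gives the same grasp; the last joint's range is limited). The gripper opens to 94 mm and grips with 3 to 60 N. Pads are 16 mm wide; open, the fingers measure 119 mm over their backs; the gripper's body (75 mm by 177 mm) begins 78 mm behind the grasp point.
Start: joints at [-1.231, 0.628, 0.038, 1.517, -0.027, 0.996, -0.02], TCP at [0.257, 0.597, 0.205] pointing down, gripper open.
Joint ranges: [-3.06, 3.06], [-0.37, 2.12], [-1.25, 1.32], [0.18, 2.47], [-1.1, 4.24], [0.23, 1.98], [-2.94, 2.94]. Speed limits (rad/s): [2.57, 2.57, 3.14, 3.14, 3.14, 3.14, 3.14].

### API

Orientations are given as a unit quaternion [w, x, y, z].
In Python, from bench import env gives the robot as it stands. The module is installed in compiled form; this text tells all that it offers.
- The arm moves only by the shell command python3 -m pendant 'ROWS' [FORCE]. ROWS is JSON, a list of rows, each a list of 7 numbers: the shift along the tool's x, y, z in m, then the turn, a rotation vector about the tool's x, y, z in rad, then the closure, from 0 (fully open) to 1 (shut). A call has 1 to 20 rows; each row is the pose to reach, as a shift and turn from the pose commanded when the call began, along the tool's axes at that moment; what a row does not reach only later rows make up. A row lasts 1/10 s, in which the tool goes at most 50 mm and 8.59 degrees, less where a joint would pass 70% of its speed; a pose out of reach is approached as far as the arm can. A call with a gripper value outside its range is refused whole. The fingers move at their own pace and stop on an object; FORCE is the grip in N (left out, the last holds). Time passes only in rows, so rows that repeat a pose let the fingers close. It gives the time, the measured TCP pose, the force, the opening and the grip force at its end, in the units of the state.
- env.get_obs(): the state, without advancing time (a new reading comes with each control period).
- env.capture(name): name is "side" or "top" or "wrist"; returns a dict with "img" (384x512x3 uint8, red, green, blue), "intrinsics" (3x3 intrinsics, pixels), "k1" (the pictures are not rectified: a ray, as slopes to the right and down, at radius r is drawn at 1 + k1 r^2 times it, then the intrinsics apply), "extrinsics" (4x4, takes a point from world to camera coordinates). Camera axes: x right, y up, looking along -z (the intrinsics and any distortion apply to the point x, -y, -z); pixel columns grow to the right and rows downward; lengths in m; the calibration is good to about 2 mm. A picture is of the moment at which its call begins. There is no depth.
- env.job_done(): hands the job in; it is judged then, once.
The state is a dict: "t": time; "joints": joint angles; "joint_vel": joint speeds; "effort": joint torques, N m; "tool_pos": TCP position; "ee_rot": TCP orientation; "contact_force": force on the tool from outside, world axes, zero at the start; "torque": the same for the moment, N m; "opening": opening from 0.0 (shut) to 1.0 (fully open); "gripper_force": force on a finger pad.
Only numpy, scipy, OpenCV 4.12 (cv2) and the standard library are available. Lean on these libraries where they do the work, as an engineer would, in place of code of your own. Each camera call takes 0.05 s, during which the arm holds its last target. There are 200 camera calls.

### The job

Take the round lens off its cork pad, lay it glass up on the holder's board in front of the two headed posts, and push the clamp slide up so that the lens goes home under both heads and is held snugly by both posts and the sprung nose and cannot rock. Squeeze it firmly but gently (it is glass: stop as soon as the nose spring has clearly begun to give), let go, and leave the other things on the bench alone.

Things in the scene. Friction and masses are not known exactly. Their poses are not given: they have to be found in the camera images.
- lens: round lens in a plain aluminium rim: 56 mm diameter, rim 16 mm high, low glass dome on top to 21 mm, about 0.14 kg. Starts flat, glass up, on the cork pad. Origin: centre of its flat underside; z up out of the glass.
- pad: fixed cork pad, 110 x 110 x 8 mm, on which the lens starts (up to 15 mm off its centre). Origin: centre of its underside, on the bench.
- holder: fixed three-point lens holder: a wooden board 190 (x) x 96 (y) x 12 mm with two brass headed posts at its +x end and a sliding clamp (the jaw) at its -x end. Origin: centre of the board's underside; its +x axis points from the clamp to the posts, z up. The top of the board, on which the lens must lie, is at z = 12 mm.
- home (a point): point on the board's top where the centre of the lens's underside lies when home: 40 mm along the holder's +x from its origin. Axes as the holder's. A lens laid 10 to 18 mm short of it (towards the jaw) clears the post heads and the nose; from there it slides home under the heads along +x. Fingers have free room at the lens's +y and -y sides.
- post_l: fixed brass post on the holder's +y side, 22 mm beyond (+x) and 26 mm beside home: a stem with a slippery 12 mm nylon ball centred 8 mm above the board and a flat head, 20 mm in diameter, from 18 to 22 mm above the board, that overhangs the rim of a seated lens by 4 mm. Origin: foot of the post on the board's top.
- post_r: the same post on the holder's -y side.
- jaw: clamp slide: steel block 30 (x) x 36 (y) x 24 mm on the board, which carries a grip fin and a sprung nose. Origin: centre of its underside, on the board's top; axes as the holder's. It slides along the holder's x: starts 59 to 65 mm behind the holder's origin, goes at most to 5 mm ahead of it, and stays where it is left. Friction: about 8 N to slide it either way.
- fin (a point): middle of the jaw's upright wooden grip fin, 24 (x) x 14 (y) x 30 mm high, from 24 to 54 mm above the board's top; this point is 39 mm above it, over the jaw's origin.
- nose_root (a point): middle of the jaw's +x face, 8 mm above the board, where the nose comes out: a 10 mm nylon ball on a set screw, its tip 7 to 27 mm ahead of this point. It is set differently each time and not reported: feel where it meets the lens. It is sprung: pressing the seated lens, it gives 1 mm per 5 N, at most 4 mm. A squeeze of 5 to 7 N is right, under 3 N too loose, over 12 N risks the glass.
- tin: bystander: small round tin, 44 mm diameter, 60 mm high, loose. Origin: centre of its underside.
- driver: bystander: screwdriver, 190 mm long, lying loose.
- wedge: bystander: wooden block 60 x 32 x 18 mm, loose. Origin: centre of its underside.
- collar: bystander: brass ring 40 mm in diameter, 12 mm high, loose. Origin: centre of its underside.
There are look-alikes about, which are no part of the job. What is shaped like the lens but red or turquoise is not meant.

How it is judged:
At the end, for the whole second after the job is handed in: The lens lies at rest, glass up and flat on the holder's board (within 2 mm of its top, tilt under 0.05 rad), its centre within 3 mm of home, bearing on each of the two posts with more than 1.2 N and held by the jaw's nose with more than 3 N (contact force between lens and post_l above 1.2 N and contact force between lens and post_r above 1.2 N and contact force between lens and jaw above 3 N and horizontal distance between lens and home below 0.003 m and z of lens in the frame of holder between 0.01 and 0.014 m and angle between lens's own z axis and vertical below 0.05 rad and linear speed of lens below 0.01 m/s); the robot touches nothing.
It fails at once if the clamp squeezes the lens with more than 12 N (contact force between lens and jaw above 12 N).
It fails at once if the lens is driven against a post with more than 12 N (contact force between lens and post_l above 12 N or contact force between lens and post_r above 12 N).
It fails at once if a bystander is moved by more than 20 mm (distance of any of tin, driver, wedge, collar from where it was at the start of the episode above 0.02 m).
It also fails if it takes over 53 s, if anything falls off the work surface, if the arm or the gripper's body presses on something with over 40 N, if the wrist force passes 120 N, or if a joint passes its speed limit or range.

## Working session

There is one attempt and no reset: what is moved stays moved. The work goes in short steps, Python scripts to look and compute and a shell command to move; the robot and the scene stay as the last step left them, time stands still between calls to the robot, and variables do not carry over. Pictures are saved under pics/ and viewed, at most 10 in all, crops included, and the job is handed in when it is done.

```bash
mkdir -p pics; cat > h.py <<'E'
import numpy as np, cv2
from bench import env
def cap(n,save=None):
    c=env.capture(n)
    if save: cv2.imwrite('pics/'+save,c['img'][:,:,::-1])
    return c
def ray(c,u,v):
    K=np.array(c['intrinsics']);E=np.array(c['extrinsics'])
    p=cv2.undistortPoints(np.array([[[u,v]]],float),K,np.array([c['k1'],0,0,0,0.]))[0,0]
    d=E[:3,:3].T@np.array([p[0],-p[1],-1.]); o=-E[:3,:3].T@E[:3,3]
    return o,d
def onz(c,u,v,z):
    o,d=ray(c,u,v); return o+d*(z-o[2])/d[2]
def proj(c,P):
    K=np.array(c['intrinsics']);E=np.array(c['extrinsics'])
    q=E[:3,:3]@np.array(P,float)+E[:3,3]; x,y=q[0]/-q[2],-q[1]/-q[2]; s=1+c['k1']*(x*x+y*y)
    return (K@[x*s,y*s,1])[:2]
E
python3 - <<'E'
from h import *
a=cap('top');b=cap('side')
cv2.imwrite('pics/top.png',a['img'][:,:,::-1]);cv2.imwrite('pics/side.png',b['img'][:,:,::-1])
o=env.get_obs();print(o['t'],o['tool_pos'],o['ee_rot'],o['contact_force'],a['k1'])
for c in(a,b):print(ray(c,256,192))
E
```

```text
0.1 [0.25633558 0.59670284 0.20469279] [-1.51359824e-04  2.01503520e-01  9.79487461e-01 -7.89384235e-04] [-0.19840406 -0.2792518   0.29880225] -0.005858028473042563
(array([0.41175701, 0.0123868 , 0.98837062]), array([ 0.20710096,  0.03367305, -0.97791562]))
(array([ 0.38279044, -0.47118803,  0.68076601]), array([ 0.24091991,  0.59215977, -0.76914166]))
```

View pics/top.png

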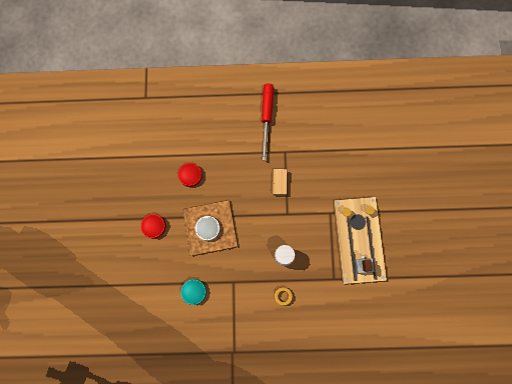

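View pics/side.png

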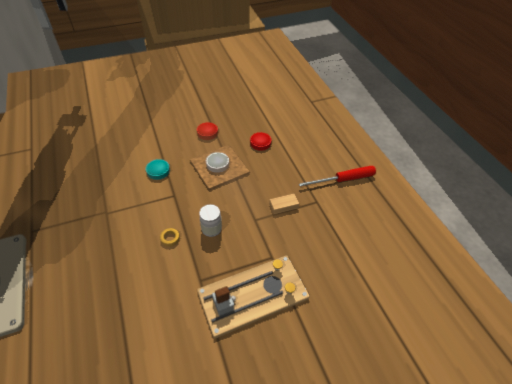

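The lens candidates in the top view are:
- aluminium lens on the cork at (207,228)
- red ones at (190,175) and (153,227)
- turquoise one at (194,292)
- dark disc on the holder at (358,222), probably a painted mark
- white tin at (285,254)

I choose (207,228). The posts are at about (345,211) and (369,209), and the fin is at (367,265).

```bash
cat > m.py <<'E'
from h import *
a=cap('top')
for n,u,v,z in [('lens',207,228,.024),('driver tip',265,160,.01),('wedge',280,182,.018),('tin',285,254,.06),('collar',284,296,.012),('redA',190,175,.02),('redB',153,227,.02),('turq',194,292,.02)]:
    print(n,onz(a,u,v,z).round(3))
im=a['img'];hsv=cv2.cvtColor(im,cv2.COLOR_RGB2HSV)
# board corners
for n,u,v in [('c1',334,200),('c2',376,197),('c3',387,280),('c4',343,284)]: print(n,onz(a,u,v,.012).round(3))
cr1=cv2.resize(im[190:265,170:245],(500,500),interpolation=cv2.INTER_CUBIC)
cr2=cv2.resize(im[190:290,315:405],(500,555),interpolation=cv2.INTER_CUBIC)[:500]
o=np.hstack([cr1[:,:],cr2]);o=cv2.resize(o,(800,400))
cv2.imwrite('pics/crop.png',o[:,:,::-1])
E
python3 m.py
```

```text
lens [0.536 0.158 0.024]
driver tip [0.695 0.023 0.01 ]
wedge [ 0.639 -0.01   0.018]
tin [ 0.471 -0.015  0.06 ]
collar [ 0.382 -0.01   0.012]
redA [0.662 0.198 0.02 ]
redB [0.543 0.282 0.02 ]
turq [0.396 0.188 0.02 ]
c1 [ 0.594 -0.133  0.012]
c2 [ 0.598 -0.23   0.012]
c3 [ 0.41  -0.239  0.012]
c4 [ 0.404 -0.142  0.012]
```

View pics/crop.png

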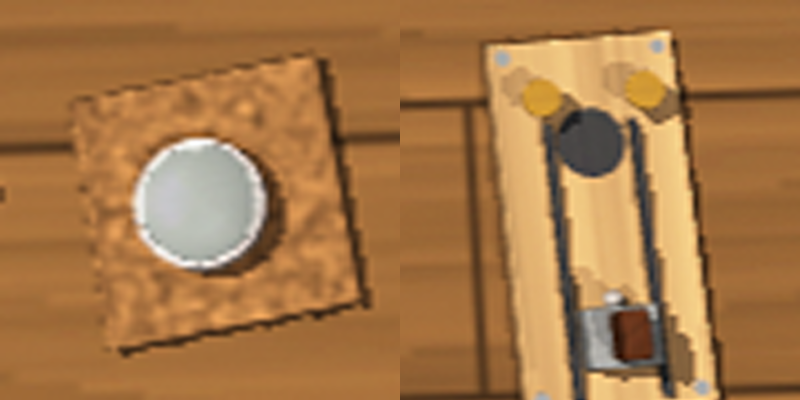

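The crop shows the plain clear-glass lens with a bright rim at (207.5,228.3), so the choice stands. The dark disc on the holder is flat. The board corners give 97 x 190 mm, which matches. Lens ≈ (0.536,0.157); holder origin ≈ (0.5015,-0.186) with yaw ≈ 0.045. I'll move above the lens with the gripper turned to the holder's yaw.

```bash
python3 -m pendant '[[-0.431,-0.294,0.06,0,0,-0.451,0],[-0.431,-0.294,0.06,0,0,-0.451,0],[-0.431,-0.294,0.06,0,0,-0.451,0],[-0.431,-0.294,0.06,0,0,-0.451,0],[-0.431,-0.294,0.06,0,0,-0.451,0],[-0.431,-0.294,0.06,0,0,-0.451,0],[-0.431,-0.294,0.06,0,0,-0.451,0],[-0.431,-0.294,0.06,0,0,-0.451,0],[-0.431,-0.294,0.06,0,0,-0.451,0],[-0.431,-0.294,0.06,0,0,-0.451,0],[-0.431,-0.294,0.06,0,0,-0.451,0],[-0.431,-0.294,0.06,0,0,-0.451,0],[-0.431,-0.294,0.06,0,0,-0.451,0],[-0.431,-0.294,0.06,0,0,-0.451,0]]' 20
cat > w.py <<'E'
from h import *
import sys
w=cap('wrist',sys.argv[1]);o=env.get_obs();print(o['t'],o['tool_pos'].round(4),np.round(o['ee_rot'],4))
print(ray(w,256,192))
for z in(.0,.012,.024):print(proj(w,[o['tool_pos'][0],o['tool_pos'][1],z]))
E
python3 w.py w1.png
```

```text
t: 1.55
tool_pos: [0.5356, 0.159, 0.1455]
ee_rot: [-0.0, -0.024, 1.0, 0.001]
contact_force: [-0.2, -0.6, 0.6]
opening: 1.001
gripper_force: 0.0
1.6 [0.5356 0.1591 0.1456] [-2.000e-04 -2.410e-02  9.997e-01  5.000e-04]
(array([0.45981768, 0.15470737, 0.32433322]), array([ 0.26927124,  0.01880972, -0.96295118]))
[254.78809661 177.63949535]
[254.81533914 180.4572602 ]
[254.84461762 183.48601623]
```

View pics/w1.png

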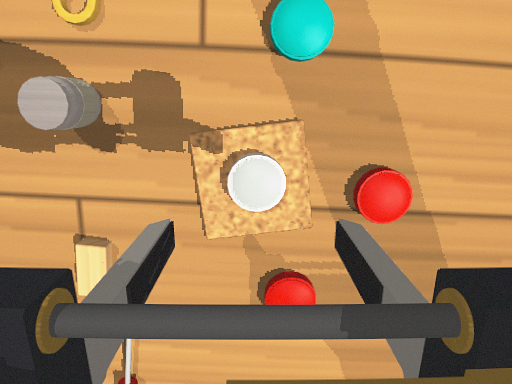

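The wrist view shows the lens at (257,183). The expected pixel was (254.8,183.5), so it is about 2 mm to +y. I'll descend, grip and lift.

```bash
python3 -m pendant '[[0,0.002,0.045,0,0,0,0.1],[0,0.002,0.09,0,0,0,0.15],[0,0.002,0.115,0,0,0,0.2],[0,0.002,0.128,0,0,0,0.2],[0,0.002,0.133,0,0,0,0.2],[0,0.002,0.133,0,0,0,0.2],[0,0.002,0.133,0,0,0,0.6],[0,0.002,0.133,0,0,0,0.6],[0,0.002,0.133,0,0,0,0.6],[0,0.002,0.133,0,0,0,0.6],[0,0.002,0.133,0,0,0,0.6]]' 15
```

```text
t: 2.7
tool_pos: [0.5373, 0.1595, 0.0136]
ee_rot: [0.001, -0.023, 1.0, 0.0]
contact_force: [-0.1, -0.5, 6.8]
opening: 0.591
gripper_force: 15.0
```

```bash
python3 -m pendant '[[0,0,-0.02,0,0,0,0.6],[0,0,-0.06,0,0,0,0.6],[0,-0.02,-0.10,0,0,0,0.6],[-0.01,-0.06,-0.136,0,0,0,0.6],[-0.026,-0.1,-0.136,0,0,0,0.6],[-0.026,-0.14,-0.136,0,0,0,0.6],[-0.026,-0.18,-0.136,0,0,0,0.6],[-0.026,-0.22,-0.136,0,0,0,0.6],[-0.026,-0.2465,-0.136,0,0,0,0.6],[-0.026,-0.2465,-0.136,0,0,0,0.6],[-0.026,-0.2465,-0.136,0,0,0,0.6]]'
python3 w.py w2.png
```

```text
t: 3.8
tool_pos: [0.573, -0.0865, 0.1482]
ee_rot: [-0.0, -0.022, 1.0, 0.0]
contact_force: [0.3, 0.5, -1.6]
opening: 0.589
gripper_force: 15.0
3.85 [ 0.5731 -0.085   0.1483] [-4.000e-04 -2.290e-02  9.997e-01  6.000e-04]
(array([ 0.49722331, -0.09029187,  0.32704418]), array([ 0.26913309,  0.01702212, -0.96302305]))
[256.17537281 177.27763509]
[256.24410502 180.05624055]
[256.3179269  183.04115145]
```

View pics/w2.png

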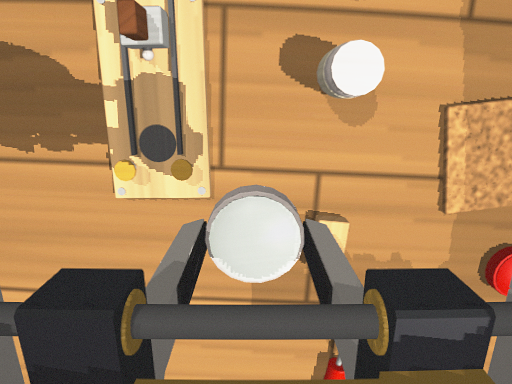

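The holder is at left. Post heads are at (125,170) and (182,169), the dark disc at (157,143), the nose ball at (148,55), and the fin top at about (133,20). The lens is held at (255,235).

```bash
cat > p.py <<'E'
from h import *
w=cap('wrist');im=w['img'];hsv=cv2.cvtColor(im,cv2.COLOR_RGB2HSV)
def blob(m,box,amin=100):
    mm=np.zeros(m.shape,np.uint8);x0,y0,x1,y1=box;mm[y0:y1,x0:x1]=m[y0:y1,x0:x1]
    n,_,s,c=cv2.connectedComponentsWithStats(mm);return [(c[i].round(1),s[i]) for i in range(1,n) if s[i,4]>amin]
for u in(125,182): print(hsv[169,u])
g=((hsv[...,0]>17)&(hsv[...,0]<30)&(hsv[...,1]>185)).astype(np.uint8)
P=[]
for c,s in blob(g,(105,150,205,190)):
    print('head',c,s,onz(w,*c,.034).round(4)); P.append(onz(w,*c,.034)[:2])
d=((hsv[...,2]<85)).astype(np.uint8)
for c,s in blob(cv2.erode(d,np.ones((9,9))),(115,110,195,165),50): print('disc',c,s,onz(w,*c,.012).round(4))
for u,v in[(115,199),(210,198)]: print('corner',onz(w,u,v,.012).round(4))
print('nose',onz(w,148,55,.020).round(4))
if len(P)==2:
    P=sorted(P,key=lambda p:-p[1]);y=P[0]-P[1];L=np.linalg.norm(y);y/=L;x=np.array([y[1],-y[0]])
    home=(P[0]+P[1])/2-.022*x;print('L',L,'yaw',np.arctan2(x[1],x[0]),'home',home,'place',home-.014*x,'org',home-.04*x)
E
python3 p.py
```

```text
[ 23 179 239]
[ 19 178 155]
disc [155.5 142.4] [142 129  28  28 528] [ 0.5408 -0.1812  0.012 ]
corner [ 0.5992 -0.2238  0.012 ]
corner [ 0.5938 -0.1285  0.012 ]
nose [ 0.4633 -0.1836  0.02  ]
```

```bash
sed -i 's/>185/>150/; s/<30)/<28)/' p.py; python3 p.py
```

```text
[ 23 171 240]
[ 20 168 155]
head [121.8 169.1] [111 159  22  21 349] [ 0.5637 -0.2057  0.034 ]
head [178.3 168.5] [168 158  22  22 348] [ 0.5608 -0.1541  0.034 ]
disc [154.7 142. ] [141 129  28  27 531] [ 0.5408 -0.1813  0.012 ]
corner [ 0.5996 -0.2231  0.012 ]
corner [ 0.594  -0.1278  0.012 ]
nose [ 0.4636 -0.183   0.02  ]
L 0.0516466590701375 yaw 0.05623514694852904 home [ 0.54029413 -0.18113107] place [ 0.52631627 -0.18191794] org [ 0.50035737 -0.18337929]
```

```bash
python3 - <<'E'
from h import *
w=cap('wrist');im=w['img'].astype(int);o=env.get_obs();p=o['tool_pos'];print(p,o['ee_rot'])
g=((im.min(2)>175)&(im.max(2)-im.min(2)<30)).astype(np.uint8);g[:,:203]=0;g[:,308:]=0;g[:185]=0;g[290:]=0
c=max(cv2.findContours(g,0,1)[0],key=cv2.contourArea);(e,sz,a)=cv2.fitEllipse(cv2.convexHull(c));print(e,sz)
print('lens at',onz(w,*e,p[2]+.0104),'diam',np.linalg.norm(onz(w,e[0]-sz[0]/2,e[1],p[2]+.0104)-onz(w,e[0]+sz[0]/2,e[1],p[2]+.0104)))
E
```

```text
[ 0.5735058  -0.08418204  0.14845037] [-8.51094608e-05 -2.39165275e-02  9.99713852e-01  4.55023782e-04]
(254.65090942382812, 239.33099365234375) (86.45427703857422, 93.79666137695312)
lens at [ 0.57177032 -0.08450533  0.15885037] diam 0.04757749575373731
```

```bash
python3 -m pendant '[[0.025,-0.04,0,0,0,-0.01,0.6],[0.0505,-0.08,0,0,0,-0.01,0.6],[0.0505,-0.0955,0.03,0,0,-0.01,0.6],[0.0505,-0.0955,0.07,0,0,-0.01,0.6],[0.0505,-0.0955,0.1,0,0,-0.01,0.6],[0.0505,-0.0955,0.115,0,0,-0.01,0.6],[0.0505,-0.0955,0.115,0,0,-0.01,0.6],[0.0505,-0.0955,0.115,0,0,-0.01,0.6],[0.0505,-0.0955,0.115,0,0,-0.01,0.6]]'
```

```text
t: 4.9
tool_pos: [0.5286, -0.1836, 0.0347]
ee_rot: [0.001, -0.028, 1.0, -0.0]
contact_force: [-0.6, 0.3, -2.4]
opening: 0.592
gripper_force: 15.0
```

```bash
python3 -m pendant '[[0.001,0.0015,0.006,0,0,0,0.6],[0.001,0.0015,0.011,0,0,0,0.6],[0.001,0.0015,0.014,0,0,0,0.6],[0.001,0.0015,0.0155,0,0,0,0.6],[0.001,0.0015,0.0165,0,0,0,0.6],[0.001,0.0015,0.0165,0,0,0,0.6]]'
```

```text
t: 5.5
tool_pos: [0.5261, -0.1823, 0.0176]
ee_rot: [-0.0, -0.028, 1.0, 0.0]
contact_force: [-1.7, -0.3, 5.1]
opening: 0.591
gripper_force: 15.0
```

```bash
python3 -m pendant '[[0,0,0,0,0,0,0.4],[0,0,0,0,0,0,0.25],[0,0,0,0,0,0,0.25],[0,0,-0.03,0,0,0,0.25],[0,0,-0.08,0,0,0,0.25],[0.04,0,-0.12,0,0,0,0.25],[0.06,0,-0.12,0,0,0,0.25],[0.06,0,-0.12,0,0,0,0.25],[0.06,0,-0.12,0,0,0,0.25]]'
python3 w.py w3.png
```

```text
t: 6.4
tool_pos: [0.4667, -0.1859, 0.1373]
ee_rot: [0.001, -0.027, 1.0, -0.0]
contact_force: [-0.1, 0.2, -0.1]
opening: 0.748
gripper_force: 0.0
6.45 [ 0.4673 -0.1857  0.1369] [ 5.000e-04 -2.760e-02  9.996e-01  0.000e+00]
(array([ 0.39068555, -0.19040855,  0.31597888]), array([ 0.27091609,  0.01924692, -0.96248107]))
[255.10309169 179.8161068 ]
[255.12274748 182.80689322]
[255.14390599 186.02730054]
```

View pics/w3.png

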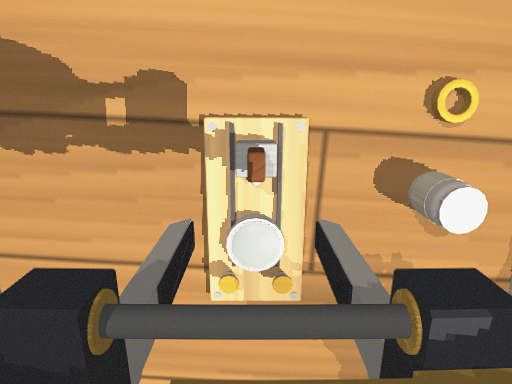

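The lens lies on the board at (256,244), short of the heads at (228,284) and (283,284). The fin is at (257,165).

```bash
python3 - <<'E'
from h import *
w=cap('wrist');im=w['img'];hsv=cv2.cvtColor(im,cv2.COLOR_RGB2HSV).astype(int)
f=((hsv[...,0]<14)&(hsv[...,1]>120)&(hsv[...,2]<190)).astype(np.uint8)
f[:140]=0;f[192:]=0;f[:,:240]=0;f[:,275:]=0
ys,xs=np.nonzero(f);print('fin px',xs.min(),xs.max(),ys.min(),ys.max());print(hsv[150:186:4,257,2])
for v in(ys.min(),ys.max()): print(v,onz(w,(xs.min()+xs.max())/2,v,.066).round(4))
def H(P):
    o=np.array([.5004,-.1834]);t=.056;d=P[:2]-o;return np.round([d@[np.cos(t),np.sin(t)],d@[-np.sin(t),np.cos(t)]],4)
for n,u,v,z in[('lens',256,244,.028),('hl',283,284,.034),('hr',228,284,.034),('b1',302,120,.012),('b2',207,120,.012)]:
    P=onz(w,u,v,z);print(n,P.round(4),H(P))
print('fin',H(onz(w,(xs.min()+xs.max())/2,ys.max(),.066)))
E
```

```text
fin px 247 264 147 181
[ 73 152 151 155 161 154 160 163 252]
147 [ 0.4262 -0.1875  0.066 ]
181 [ 0.4526 -0.186   0.066 ]
lens [ 0.523  -0.1815  0.028 ] [0.0227 0.0007]
hl [ 0.5606 -0.1534  0.034 ] [0.0618 0.0266]
hr [ 0.5635 -0.2061  0.034 ] [ 0.0618 -0.0262]
b1 [ 0.407  -0.1464  0.012 ] [-0.0912  0.0421]
b2 [ 0.4117 -0.232   0.012 ] [-0.0913 -0.0435]
fin [-0.0479  0.0001]
```

```bash
python3 -m pendant '[[0.0266,0.0005,0,0,0,0,0.25],[0.0266,0.0005,0.04,0,0,0,0.25],[0.0266,0.0005,0.075,0,0,0,0.4],[0.0266,0.0005,0.09,0,0,0,0.5],[0.0266,0.0005,0.094,0,0,0,0.5],[0.0266,0.0005,0.094,0,0,0,0.5],[0.0266,0.0005,0.094,0,0,0,0.95],[0.0266,0.0005,0.094,0,0,0,0.95],[0.0266,0.0005,0.094,0,0,0,0.95],[0.0266,0.0005,0.094,0,0,0,0.95],[0.0266,0.0005,0.094,0,0,0,0.95]]' 30; python3 -m pendant '[[0,0,0,0,0,0,0.95],[0,0,0,0,0,0,0.95]]'
```

```text
t: 7.6
tool_pos: [0.4401, -0.1863, 0.0434]
ee_rot: [0.0, -0.028, 1.0, 0.0]
contact_force: [-0.5, 1.3, 2.8]
opening: 0.15
gripper_force: 30.0
t: 7.8
tool_pos: [0.4401, -0.1863, 0.0434]
ee_rot: [0.0, -0.028, 1.0, 0.0]
contact_force: [-0.3, 1.9, 5.7]
opening: 0.145
gripper_force: 30.0
```

```bash
python3 -m pendant '[[-0.003,0,0,0,0,0,0.95],[-0.007,0,0,0,0,0,0.95],[-0.011,0,0,0,0,0,0.95],[-0.015,0,0,0,0,0,0.95],[-0.018,0,0,0,0,0,0.95],[-0.02,0,0,0,0,0,0.95]]'; python3 -m pendant '[[-0.002,0,0,0,0,0,0.95],[-0.004,0,0,0,0,0,0.95],[-0.006,0,0,0,0,0,0.95],[-0.008,0,0,0,0,0,0.95],[-0.01,0,0,0,0,0,0.95]]';  python3 -m pendant '[[-0.002,0,0,0,0,0,0.95],[-0.004,0,0,0,0,0,0.95],[-0.006,0,0,0,0,0,0.95]]'; python3 w.py w4.png
```

```text
t: 8.4
tool_pos: [0.4554, -0.1855, 0.0434]
ee_rot: [-0.004, -0.027, 1.0, 0.0]
contact_force: [-9.3, 0.9, 14.9]
opening: 0.146
gripper_force: 30.0
t: 8.9
tool_pos: [0.4653, -0.185, 0.0434]
ee_rot: [-0.004, -0.027, 1.0, 0.0]
contact_force: [-8.5, 1.0, 13.1]
opening: 0.145
gripper_force: 30.0
t: 9.2
tool_pos: [0.471, -0.1847, 0.0434]
ee_rot: [-0.004, -0.027, 1.0, 0.0]
contact_force: [-9.4, 1.1, 14.9]
opening: 0.146
gripper_force: 30.0
9.25 [ 0.4716 -0.1847  0.0434] [-3.700e-03 -2.700e-02  9.996e-01  3.000e-04]
(array([ 0.39667626, -0.18930341,  0.22278751]), array([ 0.26184567,  0.0198457 , -0.96497604]))
[254.93149683 211.69137747]
[254.97392591 217.39127504]
[255.02098694 223.71520784]
```

View pics/w4.png

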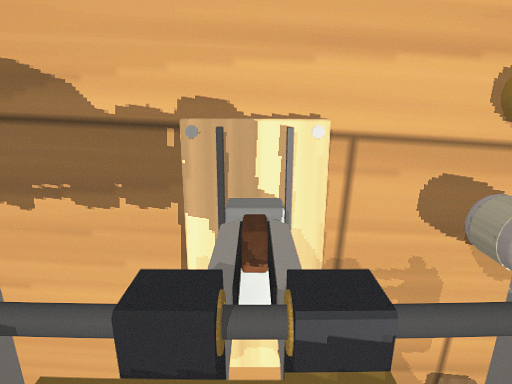

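The wrist view shows the fin held at (255,240), with the lens hidden behind the gripper. The jaw has moved 31 mm and the sliding baseline is about 9 N. I'll continue in small steps.

```bash
for i in 1; do python3 -m pendant '[[-0.001,0,0,0,0,0,0.95],[-0.002,0,0,0,0,0,0.95],[-0.003,0,0,0,0,0,0.95],[-0.004,0,0,0,0,0,0.95],[-0.005,0,0,0,0,0,0.95]]'; python3 -m pendant '[[-0.001,0,0,0,0,0,0.95],[-0.002,0,0,0,0,0,0.95],[-0.003,0,0,0,0,0,0.95]]'; done | grep -E 'pos|contact'
python3 - <<'E'
from h import *
c=cap('side');im=c['img'][250:340,190:315]
cv2.imwrite('pics/s2.png',cv2.resize(im,(750,540),interpolation=cv2.INTER_CUBIC)[:,:,::-1])
E
```

```text
tool_pos: [0.476, -0.1844, 0.0434]
contact_force: [-8.9, 0.8, 14.2]
tool_pos: [0.479, -0.1843, 0.0434]
contact_force: [-8.9, 1.3, 13.9]
```

View pics/s2.png

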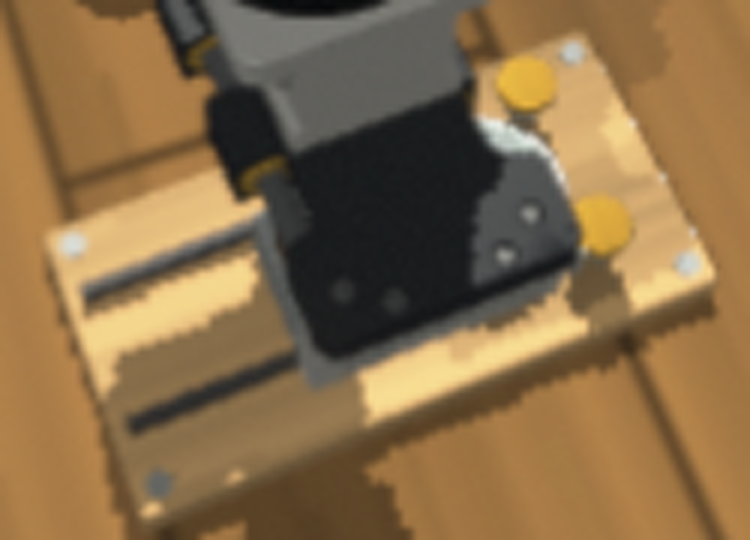

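The crop shows the lens edge at (560,170), just short of the post heads at (527,82) and (603,225). I'll advance slowly and stop when the force rises.

```bash
for i in 1 2 3; do python3 -m pendant '[[-0.0005,0,0,0,0,0,0.95],[-0.001,0,0,0,0,0,0.95]]'; done | grep -E 'pos|contact'
```

```text
tool_pos: [0.4801, -0.1843, 0.0434]
contact_force: [-9.0, 1.2, 14.3]
tool_pos: [0.4811, -0.1842, 0.0434]
contact_force: [-8.8, 0.8, 14.1]
tool_pos: [0.4821, -0.1841, 0.0434]
contact_force: [-9.3, 0.9, 13.9]
```

```bash
for i in 1 2 3; do python3 -m pendant '[[-0.0003,0,0,0,0,0,0.95],[-0.0006,0,0,0,0,0,0.95]]'; done | grep -E 'pos|contact'
```

```text
tool_pos: [0.4827, -0.1841, 0.0434]
contact_force: [-8.6, 1.3, 13.9]
tool_pos: [0.4833, -0.1841, 0.0434]
contact_force: [-8.5, 1.3, 14.1]
tool_pos: [0.4839, -0.1841, 0.0434]
contact_force: [-8.9, 0.7, 14.7]
```

```bash
for i in 1 2; do python3 -m pendant '[[-0.0003,0,0,0,0,0,0.95],[-0.0006,0,0,0,0,0,0.95]]'; done | grep -E 'pos|contact'
```

```text
tool_pos: [0.4845, -0.184, 0.0434]
contact_force: [-7.9, 1.2, 13.9]
tool_pos: [0.4851, -0.184, 0.0434]
contact_force: [-8.3, 1.3, 14.0]
```

```bash
for i in 1 2 3; do python3 -m pendant '[[-0.0003,0,0,0,0,0,0.95],[-0.0006,0,0,0,0,0,0.95]]'; done | grep -E 'pos|contact'
```

```text
tool_pos: [0.4855, -0.1839, 0.0434]
contact_force: [-10.0, 1.2, 15.7]
tool_pos: [0.4859, -0.184, 0.0434]
contact_force: [-9.9, 1.1, 15.1]
tool_pos: [0.4863, -0.1839, 0.0434]
contact_force: [-9.5, 1.0, 15.7]
```

```bash
python3 - <<'E'
from h import *
c=cap('side');im=c['img'][250:310,250:315]
cv2.imwrite('pics/s3.png',cv2.resize(im,(650,600),interpolation=cv2.INTER_CUBIC)[:,:,::-1])
E
```

```text
(no output)
```

View pics/s3.png

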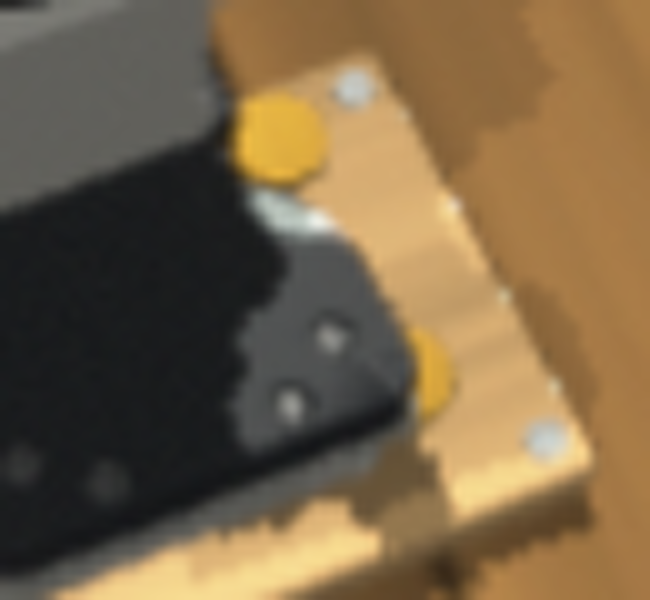

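```bash
for i in 1 2 3 4; do python3 -m pendant '[[0,0,0,0,0,0,0.95]]'; done | grep -E 'pos|contact'; python3 - <<'E'
from h import *
o=env.get_obs();print(o['tool_pos'],o['ee_rot'],o['contact_force'],o['torque'],o['effort'])
E
```

```text
tool_pos: [0.4862, -0.1839, 0.0434]
contact_force: [-9.9, 0.3, 15.8]
tool_pos: [0.4862, -0.1839, 0.0434]
contact_force: [-9.5, 0.8, 15.1]
tool_pos: [0.4863, -0.1839, 0.0434]
contact_force: [-9.8, 1.5, 14.9]
tool_pos: [0.4862, -0.1839, 0.0434]
contact_force: [-10.3, 1.0, 15.4]
[ 0.48623121 -0.18390985  0.04335961] [-4.58991887e-03 -2.69363301e-02  9.99626545e-01  3.69561833e-04] [-10.25176063   0.9561742   15.40424165] [ 0.23407247  2.0772711  -0.04162777] [-1.38596412e+00 -4.34978700e+01 -1.71357237e+00 -1.34578478e+01
 -3.79680481e-02 -3.18907432e+00  4.39587131e-02]
```

```bash
for i in 1 2; do python3 -m pendant '[[-0.0003,0,0,0,0,0,0.95],[-0.0006,0,0,0,0,0,0.95],[-0.0006,0,0,0,0,0,0.95]]'; done | grep -E 'pos|contact'
```

```text
tool_pos: [0.4865, -0.1839, 0.0434]
contact_force: [-10.9, 0.9, 17.0]
tool_pos: [0.4867, -0.1839, 0.0433]
contact_force: [-10.8, 0.4, 16.3]
```

```bash
for i in 1 2 3; do python3 -m pendant '[[-0.0003,0,0,0,0,0,0.95],[-0.0006,0,0,0,0,0,0.95],[-0.0006,0,0,0,0,0,0.95]]'; done | grep -E 'pos|contact'
```

```text
tool_pos: [0.4869, -0.1839, 0.0433]
contact_force: [-12.0, 0.8, 17.5]
tool_pos: [0.4871, -0.1839, 0.0434]
contact_force: [-12.4, 0.1, 17.6]
tool_pos: [0.4873, -0.1838, 0.0433]
contact_force: [-12.5, 0.6, 18.3]
```

```bash
for i in 1 2 3; do python3 -m pendant '[[-0.0003,0,0,0,0,0,0.95],[-0.0006,0,0,0,0,0,0.95],[-0.0006,0,0,0,0,0,0.95]]'; done | grep -E 'pos|contact'
```

```text
tool_pos: [0.4875, -0.1838, 0.0433]
contact_force: [-13.1, 0.5, 19.0]
tool_pos: [0.4877, -0.1838, 0.0433]
contact_force: [-14.6, 0.9, 20.7]
tool_pos: [0.4879, -0.1838, 0.0433]
contact_force: [-14.3, 0.8, 20.2]
```

```bash
python3 -m pendant '[[0.001,0,0,0,0,0,0.95],[0.002,0,0,0,0,0,0.95],[0.003,0,0,0,0,0,0.95],[0.003,0,0,0,0,0,0.95]]'| grep -E 'pos|contact'
```

```text
tool_pos: [0.4879, -0.1838, 0.0433]
contact_force: [-9.5, 0.7, 14.9]
```

```bash
python3 -m pendant '[[0.001,0,0,0,0,0,0.95],[0.002,0,0,0,0,0,0.95],[0.002,0,0,0,0,0,0.95],[0.002,0,0,0,0,0,0.6],[0.002,0,0,0,0,0,0.6],[0.002,0,0,0,0,0,0.5],[0.002,0,-0.03,0,0,0,0.5],[0.002,0,-0.07,0,0,0,0.5],[0.03,0,-0.1,0,0,0,0.5],[0.06,0,-0.12,0,0,0,0.5],[0.08,0,-0.13,0,0,0,0.5],[0.08,0,-0.13,0,0,0,0.5]]'
python3 w.py w5.png; python3 - <<'E'
from h import *
im=cv2.imread('pics/w5.png');print(im.shape)
cv2.imwrite('pics/w5c.png',cv2.resize(im[130:330,170:340],(510,600),interpolation=cv2.INTER_CUBIC))
E
```

```text
t: 16.75
tool_pos: [0.4116, -0.1888, 0.1742]
ee_rot: [0.0, -0.027, 1.0, -0.001]
contact_force: [0.9, 0.2, -0.2]
opening: 0.501
gripper_force: 0.0
16.8 [ 0.4134 -0.1886  0.1736] [ 8.000e-04 -2.700e-02  9.996e-01 -4.000e-04]
(array([ 0.33564404, -0.19303598,  0.35297386]), array([ 0.27010003,  0.01799858, -0.96273454]))
[255.11786685 173.1427192 ]
[255.12673516 175.59341172]
[255.13620797 178.21234041]
(384, 512, 3)
```

View pics/w5.png

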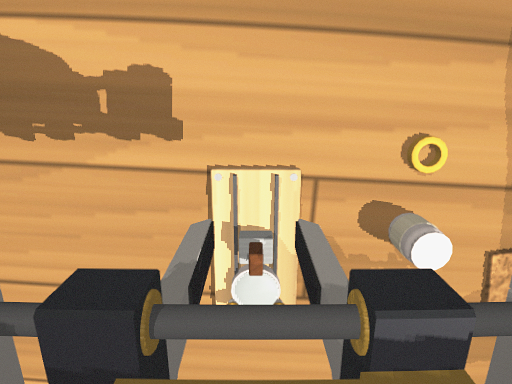

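The wrist view shows the jaw at the lens and the lens at (256,287), partly hidden by the gripper bar. I'll move to the earlier viewpoint and measure the lens against the heads.

```bash
python3 -m pendant '[[-0.04,0,0,0,0,0,0.2],[-0.08,0,0,0,0,0,0.1],[-0.10,0,0,0,0,0,0],[-0.10,0,0,0,0,0,0],[-0.10,0,0,0,0,0,0]]' | grep pos
python3 - <<'E'
from h import *
w=cap('wrist');im=w['img'].astype(int);hsv=cv2.cvtColor(w['img'],cv2.COLOR_RGB2HSV)
hm=proj(w,[.5403,-.1811,.028]);print('home px',hm)
def comps(m,lo):
    n,_,s,c=cv2.connectedComponentsWithStats(m.astype(np.uint8));return [(c[i],s[i]) for i in range(1,n) if s[i,4]>lo and np.hypot(*(c[i]-hm))<60]
H=lambda P:np.round([(P[:2]-[.5403,-.1811])@[.9984,.056],(P[:2]-[.5403,-.1811])@[-.056,.9984]],4)
for c,s in comps((hsv[...,0]>17)&(hsv[...,0]<28)&(hsv[...,1]>150),120):print('head',c,s,H(onz(w,*c,.034)))
m=(im.min(2)>165)&(im.max(2)-im.min(2)<30)
for c,s in comps(m,300):
    print('lens',c,s,H(onz(w,*c,.03)))
    u0,v0,ww,hh=s[:4]
    for p in[(u0,v0+hh/2),(u0+ww,v0+hh/2),(u0+ww/2,v0),(u0+ww/2,v0+hh)]:print(H(onz(w,*p,.028)))
E
```

```text
tool_pos: [0.5131, -0.1821, 0.1717]
home px [254.09565129 204.19812949]
head [227.97709924 225.73664122] [219 217  19  18 262] [ 0.0212 -0.0267]
head [278.83206107 226.04580153] [270 217  19  19 262] [0.0215 0.0253]
lens [266.80967742 153.91612903] [254 140  19  30 310] [-0.0521  0.0124]
[-0.0507 -0.0001]
[-0.0507  0.0186]
[-0.0654  0.0091]
[-0.0356  0.0093]
lens [253.6799431  203.40730204] [ 227  179   54   51 2109] [-0.0015 -0.0004]
[ 0.0003 -0.0277]
[0.0003 0.0275]
[-0.0265 -0.0001]
[ 0.0283 -0.0001]
```

The lens is within about 1 mm of home and under both heads, and the arm is clear of everything, so I'm handing in.

```bash
python3 -c "
from bench import env
print(env.job_done())"
```

```text
the job is handed in; nothing more can be done
None
```

The lens is seated under both heads within about 1 mm of home, clamped at roughly 5.5 N (estimated from the wrist force), the arm is clear, and the job was handed in at about 17 s with no verdict returned.

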